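# Load four sample cells into their test cups

## Task

Stand each of the four full-length battery cells upright on the floor of the test cup made for it: the slim, middle and fat round cells in the small, medium and large round cups, the flat-sided cell in the oblong cup. Knock no cell over, and leave the two short cells standing where they are.

Things in the scene. Friction and masses are not known exactly. Their poses are not given: they have to be found in the camera images.
- cell_slim: Slim full-length round battery cell, 21 mm in diameter, 70 mm tall, about 70 g. Orange sleeve, dark ring and steel button on top; stands upright, loose on the bench. Origin: centre of the underside, z along the cell, up.
- cell_mid: Middle-sized full-length round battery cell, 33 mm in diameter, 70 mm tall, about 140 g. Orange sleeve, dark ring and steel button on top; stands upright, loose on the bench. Origin: centre of the underside, z along the cell, up.
- cell_fat: Fat full-length round battery cell, 46 mm in diameter, 80 mm tall, about 340 g. Orange sleeve, dark ring and steel button on top; stands upright, loose on the bench. Origin: centre of the underside, z along the cell, up.
- cell_flat: Flat-sided (prismatic) full-length battery cell, a block 54 mm (its x) by 28 mm (its y) by 80 mm tall including two 3 mm steel posts on top, about 210 g. Orange sleeve, black top; stands upright, loose on the bench, at any yaw. Grip it across the 28 mm. Origin: centre of the underside, z up.
- short_a: One of two alike short round battery cells, 33 mm in diameter, only 30 mm tall, orange sleeve, plain wide steel top without a button. Stands loose on the bench and stays where it is. Origin: centre of the underside.
- short_b: One of two alike short round battery cells, 33 mm in diameter, only 30 mm tall, orange sleeve, plain wide steel top without a button. Stands loose on the bench and stays where it is. Origin: centre of the underside.
- cup_small: Small round test cup, fixed to the bench: shallow open cup of grey plastic with a steel floor, mouth 39 mm across inside, 49 mm outside, rim 20 mm above the bench, inner floor 8 mm above the bench; black terminal block, 12 mm high, out 19 mm on one side (look only). Origin: centre of the underside, on the bench; z up. It is the cup for the slim cell.
- cup_medium: Medium round test cup, fixed to the bench: shallow open cup of grey plastic with a steel floor, mouth 51 mm across inside, 61 mm outside, rim 20 mm above the bench, inner floor 8 mm above the bench; black terminal block, 12 mm high, out 19 mm on one side (look only). Origin: centre of the underside, on the bench; z up. It is the cup for the middle-sized cell.
- cup_large: Large round test cup, fixed to the bench: shallow open cup of grey plastic with a steel floor, mouth 64 mm across inside, 74 mm outside, rim 20 mm above the bench, inner floor 8 mm above the bench; black terminal block, 12 mm high, out 19 mm on one side (look only). Origin: centre of the underside, on the bench; z up. It is the cup for the fat cell.
- cup_oblong: Oblong test cup, fixed at any yaw: shallow rectangular box of grey plastic with a steel floor, inside 72 mm (its x) by 46 mm (its y), outside 82 by 56 mm, rim 20 mm and inner floor 8 mm above the bench; black terminal block, 12 mm high, out 13 mm on its +x side (look only). The flat-sided cell goes in long side along long side, either way round. Origin: centre of the underside; z up.

How it is judged:
By the outcome, as a careful person would: the job done as asked, in the order asked, and still so for the second after the job is handed in, with the robot touching nothing.
It also fails if it takes over 104 s, if anything falls off the work surface, if the arm or the gripper's body presses on something with over 40 N, if the wrist force passes 120 N, or if a joint passes its speed limit or range.

## Robot

A 6-joint arm with a two-finger parallel gripper is mounted at the origin on the work surface. World frame = base frame: x ahead of the robot, y to its left, z up, the work surface at z = 0. Lengths are in mm, angles in degrees, forces in N, time in s.
With the tool pointing down it reaches from about 250 to 775 mm from the base axis. Payload 4 kg.
Tool frame: the origin (TCP) lies on the centre line of the jaws, within the pads' length; the fingertips stand env.nose_length ahead of it and the grasp point (between the pads) lies 8 mm behind it (env.nose_length is the distance from the TCP to the fingertips, in mm); z points along the fingers, y is the line along which they close (so a half turn about z gives the same grasp; the last joint's range is limited). The gripper opens to 94 mm and grips with 3 to 60 N. Pads are 16 mm wide; open, the fingers measure 119 mm over their backs; the gripper's body (75 mm by 177 mm) begins 78 mm behind the grasp point.
Start: joints at [59.353, 4.996, 78.535, -0, 96.463, -5.907], TCP at [230.19, 499.532, 216.506] pointing down, gripper open.
Joint ranges: [-177.83, 177.83], [-43.37, 116.18], [15.69, 146.23], [-61.86, 241.86], [9.47, 152.12], [-147.06, 147.06]. Speed limits (degrees/s): [159.86, 159.86, 180, 180, 180, 180].

## Interface

Orientations are given as a 3x3 rotation matrix whose columns are the frame's x, y, z axes.
In Python, from plant import env, imaging gives the robot as it stands. The module is installed in compiled form; this text tells all that it offers.
- The arm moves only by the shell command python3 -m jog 'ROWS' [OPENING] [FORCE]. ROWS is JSON, a list that holds one entry, the list of rows, each a list of 4 numbers: the shift along the tool's x, y, z in m, then the turn about the tool's z in rad. A call has 1 to 20 rows; each row is the pose to reach, as a shift and turn from the pose commanded when the call began, along the tool's axes at that moment; what a row does not reach only later rows make up. A row lasts 1/10 s, in which the tool goes at most 50 mm and 8.59 degrees, less where a joint would pass 70% of its speed; a pose out of reach is approached as far as the arm can. A call with a gripper value outside its range is refused whole. OPENING is the opening, from -1 (shut) to 1 (fully open), set as the call begins (- or left out, the last holds). The fingers move at their own pace and stop on an object; FORCE is the grip in N (left out, the last holds). Time passes only in rows, so rows that repeat a pose let the fingers close. It gives the time, the measured TCP pose, the force, the opening and the grip force at its end, in the units of the state.
- env.sense(): the state, without advancing time (a new reading comes with each control period).
- imaging.snapshot(name): name is "scene" or "top" or "wrist"; returns a dict with "image" (480x640x3 uint8, red, green, blue), "depth" (480x640 float32, mm along the optical axis (not along the pixel's ray), 0 where there is no reading), "intrinsics" (3x3 intrinsics, pixels), "dist_coeffs" ([k1, k2, p1, p2, k3] as OpenCV has them; the pictures are not rectified), "origin" and "attitude" of the camera in the world. Camera axes: x right, y up, looking along -z (the intrinsics and any distortion apply to the point x, -y, -z); pixel columns grow to the right and rows downward; lengths in mm; the calibration is good to about 2 mm. A picture is of the moment at which its call begins.
- env.close_job(): hands the job in; it is judged then, once.
Trained networks look in a picture, given as the dict that the camera call returned (one of the last four; its "shot" number tells which), for a name from the list of things; names that differ only in an ending like _2 or _b are one class to them, and where a whole thing is asked for, a point or a joint stands for the part that bears it (a point fixed in the world has none). Each returns a list of dicts, best first, with "p" (0 to 1); they miss things now and then, are a little off and sometimes report something else, mostly with a low value. They report only what shows in the picture. A call takes as long as a camera call.
- imaging.look_for(label, picture): "at" ([row, column] in pixels, amid what is visible of it).
- imaging.landmark_of(label, picture): "at" ([row, column] in pixels: a listed point, or the origin of a listed thing).
The state is a dict: "time": time; "joint_positions": joint angles; "qvel": joint speeds; "tau": joint torques, N m; "ee_pos": TCP position; "tool_rot": TCP orientation; "force": force on the tool from outside, world axes, zero at the start; "wrist_torque": the same for the moment, N m; "opening": finger opening in mm; "gripper_force": force on a finger pad.
Only numpy, scipy, OpenCV 4.12 (cv2) and the standard library are available. Lean on these libraries where they do the work, as an engineer would, in place of code of your own. Each camera call takes 0.05 s, during which the arm holds its last target. There are 200 camera calls.

## Working session

There is one attempt and no reset: what is moved stays moved. The work goes in short steps, Python scripts to look and compute and a shell command to move; the robot and the scene stay as the last step left them, time stands still between calls to the robot, and variables do not carry over. Pictures are saved under pics/ and viewed, at most 14 in all, crops included, and the job is handed in when it is done.

```bash
mkdir -p pics; cat > h.py <<'E'
import numpy as np, cv2
from plant import env, imaging
def snap(n,f=None):
    s=imaging.snapshot(n)
    if f: cv2.imwrite('pics/'+f,s["image"][:,:,::-1])
    return s
def ray(s,rc):
    p=cv2.undistortPoints(np.array([[[rc[1],rc[0]]]],float),np.array(s["intrinsics"],float),np.array(s["dist_coeffs"],float))[0,0]
    d=np.array(s["attitude"])@np.array([p[0],-p[1],-1]); return np.array(s["origin"],float),d
def atz(s,rc,z):
    o,d=ray(s,rc); return o+d*(z-o[2])/d[2]
def pt(s,rc):
    r,c=int(round(rc[0])),int(round(rc[1])); w=s["depth"][max(r-2,0):r+3,max(c-2,0):c+3]; w=w[w>0]
    if not len(w): return None
    o,d=ray(s,rc); return o+d*np.median(w)
def cloud(s):
    K=np.array(s["intrinsics"],float); v,u=np.mgrid[0:480,0:640]
    p=cv2.undistortPoints(np.stack([u,v],-1).reshape(-1,1,2).astype(float),K,np.array(s["dist_coeffs"],float))[:,0]
    d=np.c_[p[:,0],-p[:,1],-np.ones(len(p))]@np.array(s["attitude"]).T
    P=np.array(s["origin"])+d*s["depth"].reshape(-1,1); P[s["depth"].ravel()<=0]=np.nan
    return P.reshape(480,640,3)
N=["cell_slim","cell_mid","cell_fat","cell_flat","short_a","cup_small","cup_medium","cup_large","cup_oblong"]
E
python3 - <<'E'
from h import *
np.set_printoptions(precision=1,suppress=True)
print(env.nose_length,env.sense())
for cam in("top","scene"):
    s=snap(cam,cam+"1.png"); print(cam,s["origin"],np.array(s["attitude"]).round(2).tolist())
    for n in N:
        for k in imaging.landmark_of(n,s)[:3]:
            if k["p"]>.2: print(n,round(k["p"],2),np.round(k["at"]),atz(s,k["at"],0 if 'c' else 0))
E
```

```text
11.0 {'time': 0.0, 'joint_positions': array([59.4,  5. , 78.6, -0. , 96.5, -5.9]), 'qvel': array([-0.1, -0. ,  0.1, -0.1, -0.1, -0.1]), 'tau': array([ -0. , -34. , -30.2,   0.1,   0. ,  -0. ]), 'ee_pos': array([229.9, 499.1, 215.3]), 'tool_rot': array([[-0.9,  0.4, -0. ],
       [ 0.4,  0.9, -0. ],
       [ 0. , -0. , -1. ]]), 'force': array([-0.3, -0.4,  0.9]), 'wrist_torque': array([-0., -0., -0.]), 'gripper_force': 0.0, 'opening': 94.01249106275442}
top [ 369.    25.7 1184. ] [[-0.03, 0.99, -0.12], [-1.0, -0.03, 0.03], [0.03, 0.12, 0.99]]
cell_slim 0.47 [311. 198.] [344.3 298.7   0. ]
cell_mid 0.74 [246. 157.] [513.7 404.9   0. ]
cell_mid 0.73 [265. 247.] [458.3 172.3   0. ]
cell_fat 0.73 [178. 319.] [683.2 -18.1   0. ]
cell_flat 0.86 [236. 483.] [ 519.2 -447.3    0. ]
short_a 0.74 [292. 440.] [ 375.2 -321.7    0. ]
short_a 0.47 [205. 396.] [ 606.3 -218.2    0. ]
cup_small 0.82 [255. 309.] [480.8  12.3   0. ]
cup_medium 0.66 [206. 393.] [ 601.6 -210.8    0. ]
cup_medium 0.64 [266. 251.] [455.7 162.9   0. ]
cup_large 0.86 [194. 220.] [646.9 241.    0. ]
cup_oblong 0.77 [265. 382.] [ 449.1 -175.1    0. ]
scene [ 887.5 -518.8 1107.4] [[0.81, -0.5, 0.3], [0.59, 0.7, -0.41], [-0.01, 0.51, 0.86]]
cell_slim 0.47 [125. 342.] [350.2 307.9   0. ]
cell_mid 0.69 [134. 420.] [519.7 394.3   0. ]
cell_mid 0.34 [200. 436.] [649.1 247.1   0. ]
cell_fat 0.98 [297. 379.] [676.8 -28.6   0. ]
cell_flat 0.66 [417. 182.] [ 514.2 -443.9    0. ]
short_a 0.75 [324. 175.] [ 376.7 -315.4    0. ]
short_a 0.69 [350. 297.] [ 608.2 -216.4    0. ]
cup_small 0.98 [239. 314.] [487.2   7.    0. ]
cup_small 0.54 [348. 297.] [ 606.7 -214.2    0. ]
cup_medium 0.97 [178. 346.] [450.6 180.6   0. ]
cup_large 0.94 [202. 433.] [646.9 238.6   0. ]
cup_oblong 0.75 [290. 249.] [ 449.4 -171.3    0. ]
```

View pics/top1.png

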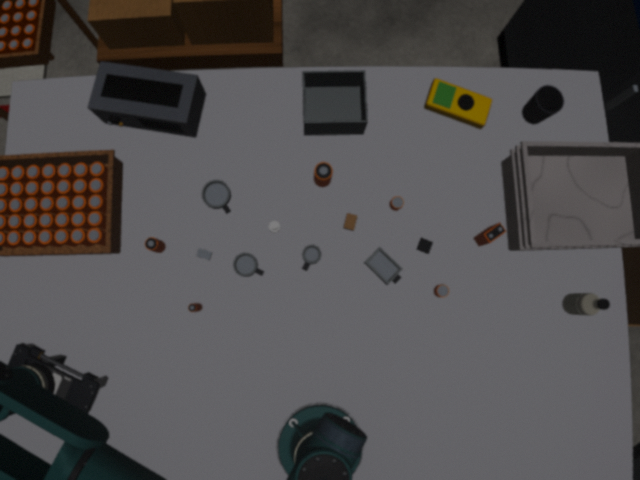

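View pics/scene1.png

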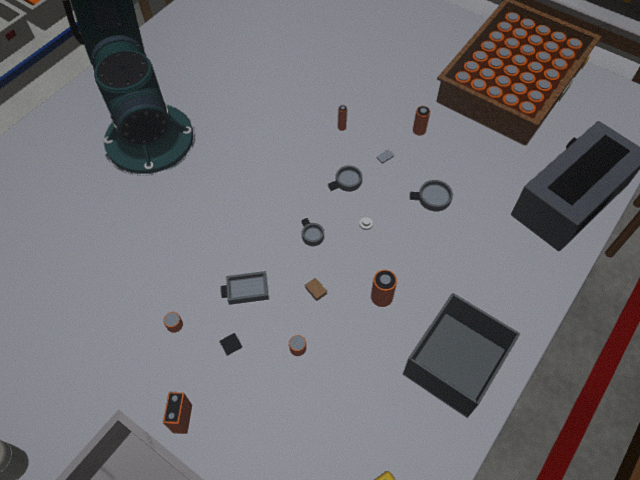

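The top view shows slim at (308,195), mid (244,155), fat (175,322), flat (234,488), and shorts at (203,396) and (290,441). The cups are small (254,311), medium (264,246), large (194,217) and oblong (265,382). The scene view agrees, and the cardboard, black tile, card and white disc are only clutter. Next I'll measure from depth in both views.

```bash
cat > m.py <<'E'
from h import *
np.set_printoptions(precision=1,suppress=True)
G={"cell_slim":(346,302,70),"cell_mid":(516,398,70),"cell_fat":(678,-25,80),"cell_flat":(516,-445,77),"short_a":(376,-318,30),"short_b":(607,-217,30),
"cup_small":(484,10,20),"cup_medium":(454,175,20),"cup_large":(647,240,20),"cup_oblong":(449,-173,20)}
def meas(cams,names=G,r=62):
    for cam in cams:
        s=snap(cam); P=cloud(s)
        for n in names:
            x,y,h=G[n]; m=(np.hypot(P[...,0]-x,P[...,1]-y)<r); Q=P[m]; Q=Q[~np.isnan(Q).any(1)]
            if len(Q)<20: print(n,"none");continue
            fl=np.median(Q[:,2]); B=Q[Q[:,2]>fl+8]
            if not len(B): print(n,"flat");continue
            top=np.percentile(B[:,2],90); T=B[B[:,2]>(top-8 if h>25 else max(12,top-5))][:,:2].astype(np.float32)
            (cx,cy),rr=cv2.minEnclosingCircle(T); R=cv2.minAreaRect(T)
            print(cam,n,"floor%.0f top%.0f n%d"%(fl,top,len(T)),"circ",np.array([cx,cy,rr]),"mean",T.mean(0),"rect",np.array(R[0]),np.array(R[1]),"%.0f"%R[2])
if __name__=="__main__": meas(("top","scene"))
E
python3 m.py
```

```text
top cell_slim floor-0 top70 n64 circ [356.2 297.6  10.6] mean [356.3 296.9] rect [356.2 298. ] [19.5 19.1] 88
top cell_mid floor-0 top69 n153 circ [511.5 399.5  17.7] mean [512.4 398.1] rect [512.3 398.9] [32.5 32. ] 88
top cell_fat floor0 top80 n248 circ [681.1 -25.4  22.9] mean [680.4 -26. ] rect [680.7 -26.1] [39.6 44.3] 87
top cell_flat floor1 top86 n167 circ [ 516.  -465.8   43. ] mean [ 517.  -468.4] rect [ 516.1 -464.9] [42.5 84. ] 0
top short_a floor-0 top32 n132 circ [ 378.  -318.6   16.8] mean [ 378.4 -318.2] rect [ 377.4 -318.4] [31.9 30.2] 88
top short_b floor-0 top33 n125 circ [ 607.4 -214.2   17.2] mean [ 608.  -214.5] rect [ 607.5 -215.1] [30.7 32.2] 2
top cup_small floor0 top21 n97 circ [478.8   6.5  26.5] mean [480.7   6.4] rect [481.9   6.1] [47.4 47.6] 25
top cup_medium floor0 top20 n137 circ [455.6 167.5  37.8] mean [458.9 173.5] rect [460.2 170.5] [60.2 69. ] 11
top cup_large floor2 top21 n152 circ [643.5 249.2  37.4] mean [642.9 247.2] rect [644.1 248.9] [72.  72.2] 71
top cup_oblong floor2 top21 n190 circ [ 446.7 -173.2   49. ] mean [ 447.  -174.4] rect [ 447.3
[... 463 characters left out ...]
.1 90.9] 5
scene short_a floor1 top33 n217 circ [ 378.5 -318.3   17.4] mean [ 379.  -318.3] rect [ 377.9 -317.8] [31.2 32.6] 66
scene short_b floor1 top33 n225 circ [ 605.8 -213.9   17.3] mean [ 606.9 -215. ] rect [ 606.9 -214.6] [31.1 31.8] 17
scene cup_small floor2 top22 n144 circ [480.8   7.4  25.1] mean [480.9   7.2] rect [481.5   7.9] [46.6 47.4] 58
scene cup_medium floor2 top22 n163 circ [454.9 173.1  35. ] mean [459.1 174.6] rect [459.7 175.7] [59.7 62.3] 5
scene cup_large floor4 top23 n189 circ [644.6 250.8  38.5] mean [645.7 249.5] rect [644.3 250.9] [70.8 75.9] 31
scene cup_oblong floor4 top23 n307 circ [ 447.7 -173.5   48.2] mean [ 447.1 -173.1] rect [ 446.6 -173.1] [81.9 59.4] 44
```

```bash
cat > go.py <<'E'
import sys
from h import *
def go(*tg):
    s=env.sense(); R=np.array(s["tool_rot"]); p=np.array(s["ee_pos"]); y0=np.degrees(np.arctan2(R[1,1],R[0,1]))
    print("t%.1f"%s["time"],"p",p.round(1),"yyaw%.1f"%y0,"j",np.round(s["joint_positions"]),"F",np.round(s["force"],1),"op%.1f g%.1f"%(s["opening"],s["gripper_force"]), "tilt",R[:,2].round(3))
    for t in tg:
        d=R.T@(np.array(t[:3])-p)/1000; a=0
        if len(t)>3: a=-((t[3]-y0+90)%180-90)
        print(t,"->",d.round(4),"turn",round(np.radians(a),3))
if __name__=="__main__": go(*eval("["+sys.argv[1]+"]"))
E
python3 go.py '(355.5,297.3,150),(355.5,297.3,40)'
```

```text
t1.1 p [230.2 499.5 216.5] yyaw65.3 j [59.  5. 79.  0. 96. -6.] F [ 0.2 -0.6 -0.1] op93.8 g0.0 tilt [ 0.  0. -1.]
(355.5, 297.3, 150) -> [-0.1984 -0.1312  0.0665] turn 0.0
(355.5, 297.3, 40) -> [-0.1984 -0.1312  0.1765] turn 0.0
```

```bash
python3 -m jog '[[[-0.06,-0.04,0.02,0],[-0.1,-0.066,0.035,0],[-0.14,-0.093,0.05,0],[-0.17,-0.115,0.06,0],[-0.198,-0.131,0.066,0],[-0.198,-0.131,0.066,0],[-0.198,-0.131,0.066,0]]]'; python3 - <<'E'
from m import *
from go import go
snap("wrist","w1.png"); meas(["wrist"],["cell_slim"]); go((355.5,297.3,40))
E
```

```text
time: 1.8
ee_pos: [355.5, 297.1, 150.5]
tool_rot: [[-0.907, 0.421, -0.0], [0.421, 0.907, 0.001], [0.001, 0.0, -1.0]]
force: [-0.4, -0.2, 0.9]
opening: 94.2
gripper_force: 0.0
wrist cell_slim floor254 top275 n18105 circ [334.6 307.6  50.3] mean [334.2 307.9] rect [334.2 307.8] [100.7   3.8] 65
t1.9 p [355.  298.7 151. ] yyaw65.3 j [ 33.  -5.  96.   0.  89. -32.] F [-0.5  0.2 -0.3] op94.3 g0.0 tilt [ 0.  0. -1.]
(355.5, 297.3, 40) -> [-0.  -0.   0.1] turn 0.0
```

View pics/w1.png

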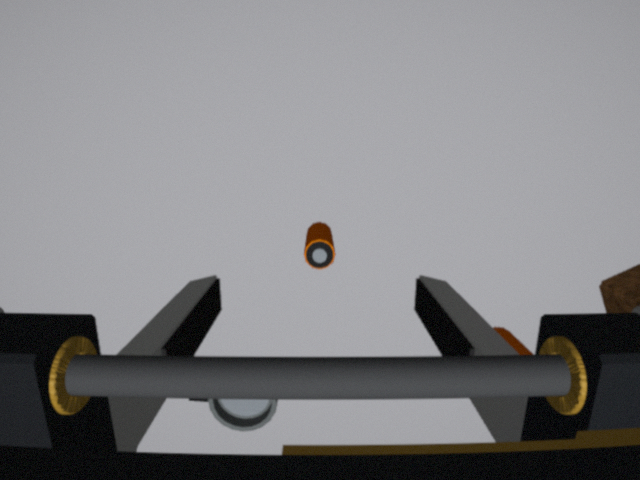

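The slim cell's top is at (row 254, col 319), midway between the fingers. Going down to grasp it.

```bash
sed -i 's/<r)); Q/<r)\&(P[...,2]<110); Q/; s/(np.hypot(P\[...,0\]-x,P\[...,1\]-y)<r);/(np.hypot(P[...,0]-x,P[...,1]-y)<r)\&(P[...,2]<110);/' m.py; python3 -c "
from m import *; meas(['wrist'],['cell_slim'])"
python3 -m jog '[[[0,0,0.03,0],[0,0,0.06,0],[0,0,0.085,0],[0,0,0.105,0],[0,0,0.11,0],[0,0,0.11,0],[0,0,0.11,0]]]'
python3 -m jog '[[[0,0,0,0],[0,0,0,0],[0,0,0,0],[0,0,0,0],[0,0,0,0],[0,0,0,0],[0,0,0,0],[0,0,0,0],[0,0,0,0],[0,0,0,0]]]' -1 20
```

```text
wrist cell_slim floor0 top70 n759 circ [355.  298.5  10.4] mean [354.3 298.7] rect [354.9 298.3] [20.  20.4] 23
time: 2.65
ee_pos: [355.7, 298.9, 41.8]
tool_rot: [[-0.909, 0.417, 0.002], [0.417, 0.909, 0.001], [-0.001, 0.002, -1.0]]
force: [0.5, 0.3, -0.4]
opening: 93.9
gripper_force: 0.0
time: 3.65
ee_pos: [355.2, 297.7, 40.5]
tool_rot: [[-0.908, 0.418, -0.0], [0.418, 0.908, 0.0], [0.0, 0.0, -1.0]]
force: [-1.1, -0.0, 0.4]
opening: 20.7
gripper_force: 20.0
```

```bash
python3 go.py '(355.5,297.3,115),(481.1,7,115),(481.1,7,49.3)'
```

```text
t3.6 p [355.2 297.7  40.5] yyaw65.3 j [ 33.   0. 104.   0.  76. -32.] F [-1.1 -0.   0.4] op20.7 g20.0 tilt [-0.  0. -1.]
(355.5, 297.3, 115) -> [-0.0005 -0.0002 -0.0745] turn 0.0
(481.1, 7, 115) -> [-0.236  -0.2113 -0.0746] turn 0.0
(481.1, 7, 49.3) -> [-0.236  -0.2113 -0.0089] turn 0.0
```

```bash
python3 -m jog '[[[0,0,-0.015,0],[0,0,-0.04,0],[0,0,-0.065,0],[-0.012,-0.01,-0.075,0],[-0.036,-0.032,-0.075,0],[-0.062,-0.055,-0.075,0],[-0.088,-0.079,-0.075,0],[-0.114,-0.102,-0.075,0],[-0.14,-0.125,-0.075,0],[-0.166,-0.149,-0.075,0],[-0.192,-0.172,-0.075,0],[-0.214,-0.192,-0.075,0],[-0.229,-0.205,-0.075,0],[-0.236,-0.211,-0.075,0],[-0.236,-0.211,-0.075,0],[-0.236,-0.211,-0.075,0]]]'
python3 - <<'E'
from m import *
from go import go
snap("wrist","w2.png"); meas(["wrist"],["cup_small"]); go((481.1,7,60),(481.1,7,49.3))
E
```

```text
time: 5.25
ee_pos: [480.9, 8.0, 115.3]
tool_rot: [[-0.908, 0.418, -0.001], [0.418, 0.908, 0.001], [0.001, 0.0, -1.0]]
force: [-0.6, 0.1, -0.8]
opening: 20.9
gripper_force: 20.0
wrist cup_small floor0 top100 n470 circ [472.3  12.2  18.1] mean [472.8  11.4] rect [475.3  10.8] [36.2 10.2] 65
t5.3 p [480.8   8.3 115.4] yyaw65.3 j [ -6.  -1.  97.   0.  85. -71.] F [-0.2 -0.2 -0.6] op20.6 g20.0 tilt [-0.  0. -1.]
(481.1, 7, 60) -> [-0.  -0.   0.1] turn 0.0
(481.1, 7, 49.3) -> [-0.  -0.   0.1] turn 0.0
```

View pics/w2.png

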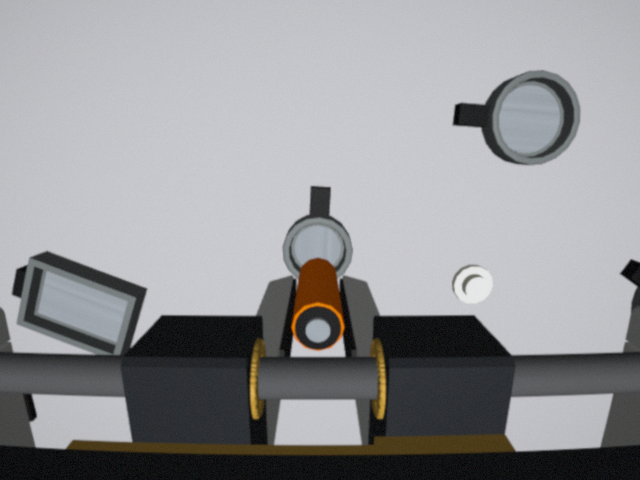

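The held cell is upright with its axis at col 318, and the small cup is centred at (248,318). They're aligned, so I'll lower it.

```bash
python3 -m jog '[[[0,0,0.02,0],[0,0,0.04,0],[0,0,0.052,0],[0,0,0.058,0],[0,0,0.062,0],[0,0,0.065,0],[0,0,0.0665,0],[0,0,0.0665,0],[0,0,0.0665,0]]]'
python3 -m jog '[[[0,0,0,0],[0,0,0,0],[0,0,0,0],[0,0,0,0],[0,0,0,0],[0,0,0,0]]]' 0.2
python3 -m jog '[[[0,0,-0.02,0],[0,0,-0.05,0],[0,0,-0.08,0],[0,0,-0.105,0],[0,0,-0.105,0]]]' 1; python3 go.py '(513,399.5,150),(513,399.5,40)'; python3 -c "
from m import *; meas(['top','scene'],['cell_mid','cup_small'])"
```

```text
time: 6.25
ee_pos: [481.6, 7.2, 49.5]
tool_rot: [[-0.908, 0.419, 0.001], [0.419, 0.908, -0.0], [-0.001, 0.0, -1.0]]
force: [-0.1, 0.3, -0.0]
opening: 20.7
gripper_force: 20.0
time: 6.85
ee_pos: [481.2, 7.3, 49.0]
tool_rot: [[-0.908, 0.419, 0.0], [0.419, 0.908, 0.0], [-0.0, 0.0, -1.0]]
force: [0.1, 0.1, -0.4]
opening: 56.2
gripper_force: 0.0
time: 7.35
ee_pos: [483.8, 7.1, 158.4]
tool_rot: [[-0.908, 0.418, 0.009], [0.418, 0.908, -0.001], [-0.008, 0.003, -1.0]]
force: [-0.1, -0.5, -0.0]
opening: 92.0
gripper_force: 0.0
t7.3 p [483.8   7.1 158.4] yyaw65.3 j [ -6.  -3.  93.   0.  89. -71.] F [-0.1 -0.5 -0. ] op92.0 g0.0 tilt [ 0.009 -0.001 -1.   ]
(513, 399.5, 150) -> [0.1377 0.3686 0.0083] turn 0.0
(513, 399.5, 40) -> [0.1386 0.3683 0.1183] turn 0.0
top cell_mid floor-0 top70 n150 circ [513.2 398.4  17. ] mean [512.6 398.1] rect [513.1 399.2] [32.5 31.8] 54
top cup_small floor0 top22 n45 circ [467.5  11.8  21.4] mean [465.3  11.3] rect [469.1   9.2] [33.3 34.9] 15
scene cell_mid floor2 top70 n137 circ [513.6 401.7  18.5] mean [514.3 398.5] rect [514.3 400.5] [30.6 34.2] 7
scene cup_small floor2 top75 n77 circ [480.7   8.2  11.5] mean [481.5   6.8] rect [480.2   7.9] [18.6 22.6] 36
```

```bash
python3 -m jog '[[[0.01,0.028,0,0],[0.024,0.065,0,0],[0.038,0.104,0,0],[0.052,0.142,0,0],[0.066,0.18,0,0],[0.08,0.218,0,0],[0.094,0.256,0,0],[0.107,0.294,0,0],[0.12,0.33,0,0],[0.13,0.357,0.002,0],[0.135,0.369,0.004,0],[0.135,0.369,0.004,0],[0.135,0.369,0.004,0]]]'; python3 - <<'E'
from m import *
from go import go
meas(["wrist"],["cell_mid"]); go((513.2,399.3,40))
E
```

```text
time: 8.75
ee_pos: [512.6, 397.6, 148.7]
tool_rot: [[-0.908, 0.419, -0.002], [0.419, 0.908, -0.002], [0.001, -0.003, -1.0]]
force: [0.7, -0.1, 0.3]
opening: 94.0
gripper_force: 0.0
wrist cell_mid floor0 top70 n1901 circ [512.4 399.8  16.5] mean [511.4 400.1] rect [512.2 399.6] [32.4 32.1] 33
t8.8 p [513.  397.4 149.4] yyaw65.2 j [ 33.  19.  70.  -0.  91. -32.] F [-0.1 -0.2 -0.5] op93.8 g0.0 tilt [-0. -0. -1.]
(513.2, 399.3, 40) -> [0.  0.  0.1] turn 0.0
```

```bash
sed -i 's/print(t,"->",d.round(4)/print(t,"->",d.round(4).tolist()/' go.py
python3 -m jog '[[[0.001,0.002,0.03,0],[0.001,0.002,0.06,0],[0.001,0.002,0.085,0],[0.001,0.002,0.105,0],[0.001,0.002,0.109,0],[0.001,0.002,0.109,0],[0.001,0.002,0.109,0]]]'
python3 -m jog '[[[0,0,0,0],[0,0,0,0],[0,0,0,0],[0,0,0,0],[0,0,0,0],[0,0,0,0],[0,0,0,0],[0,0,0,0],[0,0,0,0]]]' -1 25; python3 go.py '(513.2,399,115),(459.6,174.8,115),(459.6,174.8,49.5)'
```

```text
time: 9.5
ee_pos: [514.0, 401.1, 42.9]
tool_rot: [[-0.908, 0.419, 0.002], [0.419, 0.908, 0.002], [-0.002, 0.002, -1.0]]
force: [-0.0, -0.9, 0.7]
opening: 93.7
gripper_force: 0.0
time: 10.4
ee_pos: [512.9, 401.0, 40.9]
tool_rot: [[-0.908, 0.419, -0.0], [0.419, 0.908, -0.0], [0.0, -0.0, -1.0]]
force: [0.6, -1.4, 0.2]
opening: 32.3
gripper_force: 25.0
t10.4 p [512.9 401.   40.9] yyaw65.3 j [ 33.  23.  77.  -0.  80. -32.] F [ 0.6 -1.4  0.2] op32.3 g25.0 tilt [-0. -0. -1.]
(513.2, 399, 115) -> [-0.0011, -0.0017, -0.0741] turn 0.0
(459.6, 174.8, 115) -> [-0.0463, -0.2277, -0.074] turn 0.0
(459.6, 174.8, 49.5) -> [-0.0463, -0.2277, -0.0085] turn 0.0
```

```bash
python3 -m jog '[[[0,0,-0.015,0],[0,0,-0.04,0],[0,0,-0.065,0],[-0.003,-0.012,-0.074,0],[-0.008,-0.04,-0.074,0],[-0.015,-0.074,-0.074,0],[-0.022,-0.109,-0.074,0],[-0.029,-0.144,-0.074,0],[-0.036,-0.177,-0.074,0],[-0.042,-0.205,-0.074,0],[-0.045,-0.222,-0.074,0],[-0.046,-0.2275,-0.074,0],[-0.046,-0.2275,-0.074,0],[-0.046,-0.2275,-0.074,0],[-0.046,-0.2275,-0.074,0]]]'
python3 - <<'E'
from m import *
from go import go
snap("wrist","w3.png"); go((459.6,174.8,49.5))
E
```

```text
time: 11.9
ee_pos: [459.8, 176.2, 114.9]
tool_rot: [[-0.909, 0.417, 0.0], [0.417, 0.909, 0.0], [0.0, 0.0, -1.0]]
force: [0.7, 0.3, -1.3]
opening: 32.8
gripper_force: 25.0
t11.9 p [459.7 176.2 114.9] yyaw65.3 j [ 14.   0.  95.   0.  85. -51.] F [-0.  -0.5 -1.7] op33.1 g25.0 tilt [-0.  0. -1.]
(459.6, 174.8, 49.5) -> [-0.0005, -0.0013, 0.0654] turn 0.0
```

View pics/w3.png

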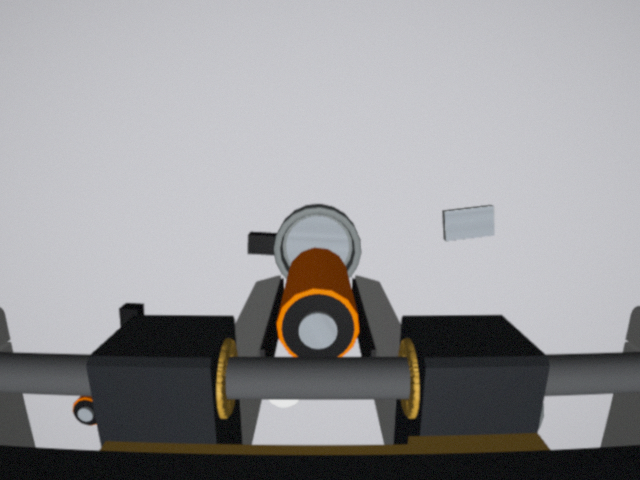

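The held mid cell's axis is at col 318 and the medium cup is centred at (245,318), so they're aligned. The slim cell stands in its cup at lower left (409,87).

```bash
python3 -m jog '[[[0,-0.001,0.02,0],[0,-0.001,0.04,0],[0,-0.001,0.052,0],[0,-0.001,0.058,0],[0,-0.001,0.062,0],[0,-0.001,0.065,0],[0,-0.001,0.066,0],[0,-0.001,0.066,0],[0,-0.001,0.066,0]]]'
python3 -m jog '[[[0,0,0,0],[0,0,0,0],[0,0,0,0],[0,0,0,0],[0,0,0,0],[0,0,0,0]]]' 0.5
python3 -m jog '[[[0,0,-0.02,0],[0,0,-0.05,0],[0,0,-0.08,0],[0,0,-0.115,0],[0,0,-0.115,0],[0,0,-0.115,0]]]' 1; python3 go.py '(680.5,-25.7,165),(680.5,-25.7,45)'; python3 -c "
from m import *; meas(['top','scene'],['cup_medium','cup_small'])"
```

```text
time: 12.85
ee_pos: [459.5, 174.4, 49.6]
tool_rot: [[-0.908, 0.419, 0.001], [0.419, 0.908, 0.0], [-0.001, 0.001, -1.0]]
force: [0.3, -0.6, -1.9]
opening: 32.6
gripper_force: 25.0
time: 13.45
ee_pos: [459.2, 174.4, 49.0]
tool_rot: [[-0.908, 0.419, 0.0], [0.419, 0.908, 0.0], [-0.0, 0.0, -1.0]]
force: [-0.1, -0.9, 0.4]
opening: 70.5
gripper_force: 0.0
time: 14.05
ee_pos: [459.6, 174.5, 164.7]
tool_rot: [[-0.908, 0.418, 0.002], [0.418, 0.908, 0.001], [-0.002, 0.001, -1.0]]
force: [-0.2, -0.0, -1.0]
opening: 93.9
gripper_force: 0.0
t14.1 p [459.6 174.5 164.7] yyaw65.3 j [ 14.  -2.  91.   0.  90. -51.] F [-0.2 -0.  -1. ] op93.9 g0.0 tilt [ 0.002  0.001 -1.   ]
(680.5, -25.7, 165) -> [-0.2844, -0.0894, -0.0] turn 0.0
(680.5, -25.7, 45) -> [-0.2842, -0.0895, 0.12] turn 0.0
cup_medium flat
top cup_small floor0 top76 n55 circ [481.4   6.1  10. ] mean [481.2   6. ] rect [481.3   6.4] [19.2 17.4] 88
scene cup_medium floor3 top77 n145 circ [459.1 173.7  16.9] mean [460.1 173.3] rect [459.5 174.9] [30.8 32.1] 36
scene cup_small floor2 top76 n77 circ [480.8   7.1  11.8] mean [481.8   6.5] rect [481.4   7.8] [20.4 20.6] 74
```

```bash
python3 -m jog '[[[-0.03,-0.009,0,0],[-0.066,-0.021,0,0],[-0.104,-0.033,0,0],[-0.142,-0.045,0,0],[-0.18,-0.057,0,0],[-0.218,-0.069,0,0],[-0.25,-0.079,0,0],[-0.275,-0.087,0,0],[-0.284,-0.0895,0,0],[-0.284,-0.0895,0,0],[-0.284,-0.0895,0,0]]]'; python3 - <<'E'
from m import *
from go import go
meas(["wrist"],["cell_fat"]); go((680.5,-25.7,45))
E
```

```text
time: 15.25
ee_pos: [678.6, -24.8, 162.9]
tool_rot: [[-0.908, 0.418, -0.002], [0.418, 0.908, 0.001], [0.002, -0.0, -1.0]]
force: [-0.3, 0.1, 0.7]
opening: 93.9
gripper_force: 0.0
wrist cell_fat floor0 top80 n3545 circ [680.3 -26.3  23. ] mean [679.3 -25.7] rect [680.4 -26.2] [45.2 45.4] 80
t15.3 p [678.6 -24.6 163.6] yyaw65.3 j [ -7.  22.  63.   0.  94. -72.] F [-0.4  0.5 -0.2] op93.6 g0.0 tilt [-0.  0. -1.]
(680.5, -25.7, 45) -> [-0.0024, -0.0003, 0.1186] turn 0.0
```

```bash
python3 -m jog '[[[-0.002,0,0.03,0],[-0.002,0,0.06,0],[-0.002,0,0.09,0],[-0.002,0,0.112,0],[-0.002,0,0.119,0],[-0.002,0,0.119,0],[-0.002,0,0.119,0]]]'
python3 -m jog '[[[0,0,0,0],[0,0,0,0],[0,0,0,0],[0,0,0,0],[0,0,0,0],[0,0,0,0],[0,0,0,0],[0,0,0,0]]]' -1 35; python3 go.py '(680.5,-26,130),(644.4,249.7,130),(644.4,249.7,54)'
```

```text
time: 16.0
ee_pos: [682.2, -26.1, 46.9]
tool_rot: [[-0.908, 0.418, 0.003], [0.418, 0.909, -0.0], [-0.003, 0.001, -1.0]]
force: [0.2, -0.1, 0.7]
opening: 94.2
gripper_force: 0.0
time: 16.8
ee_pos: [681.4, -26.6, 44.9]
tool_rot: [[-0.908, 0.419, -0.0], [0.419, 0.908, 0.0], [0.0, 0.0, -1.0]]
force: [-0.4, 0.1, -0.2]
opening: 45.8
gripper_force: 35.0
t16.8 p [681.4 -26.6  44.9] yyaw65.3 j [ -7.  26.  72.   0.  82. -72.] F [-0.4  0.1 -0.2] op45.8 g35.0 tilt [-0.  0. -1.]
(680.5, -26, 130) -> [0.0011, 0.0001, -0.0851] turn 0.0
(644.4, 249.7, 130) -> [0.1493, 0.2354, -0.0851] turn 0.0
(644.4, 249.7, 54) -> [0.1492, 0.2354, -0.0091] turn 0.0
```

```bash
python3 -m jog '[[[0,0,-0.015,0],[0,0,-0.038,0],[0,0,-0.063,0],[0,0,-0.08,0],[0.006,0.01,-0.085,0],[0.02,0.031,-0.085,0],[0.036,0.057,-0.085,0],[0.054,0.085,-0.085,0],[0.072,0.114,-0.085,0],[0.09,0.142,-0.085,0],[0.108,0.17,-0.085,0],[0.124,0.196,-0.085,0],[0.138,0.217,-0.085,0],[0.147,0.231,-0.085,0],[0.149,0.235,-0.085,0],[0.149,0.235,-0.085,0],[0.149,0.235,-0.085,0]]]'
python3 - <<'E'
from m import *
from go import go
snap("wrist","w4.png"); go((644.4,249.7,53.5))
E
```

```text
time: 18.5
ee_pos: [644.7, 248.0, 129.8]
tool_rot: [[-0.908, 0.42, -0.0], [0.42, 0.908, -0.001], [-0.0, -0.001, -1.0]]
force: [-0.3, 0.3, -2.1]
opening: 45.6
gripper_force: 35.0
t18.6 p [644.8 247.8 129.9] yyaw65.2 j [ 16.  25.  64.  -0.  91. -49.] F [ 0.  -1.5 -2.7] op45.4 g35.0 tilt [-0. -0. -1.]
(644.4, 249.7, 53.5) -> [0.0012, 0.0016, 0.0764] turn 0.0
```

View pics/w4.png

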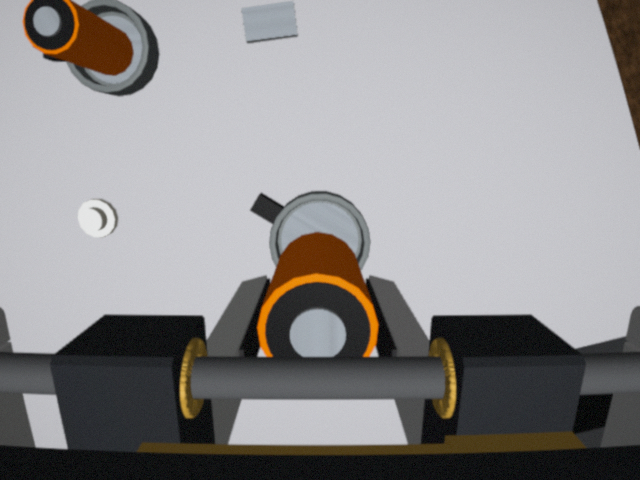

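The fat cell is held with its axis at col 318, over the large cup centred at (237,320). The mid cell stands in its cup at top left.

```bash
python3 -m jog '[[[0.001,0.0015,0.02,0],[0.001,0.0015,0.045,0],[0.001,0.0015,0.061,0],[0.001,0.0015,0.068,0],[0.001,0.0015,0.072,0],[0.001,0.0015,0.075,0],[0.001,0.0015,0.0765,0],[0.001,0.0015,0.0765,0],[0.001,0.0015,0.0765,0]]]'
python3 -m jog '[[[0,0,0,0],[0,0,0,0],[0,0,0,0],[0,0,0,0],[0,0,0,0],[0,0,0,0]]]' 0.7
python3 -m jog '[[[0,0,-0.02,0],[0,0,-0.05,0],[0,0,-0.08,0],[0,0,-0.115,0],[0,0,-0.14,0],[0,0,-0.14,0],[0,0,-0.14,0]]]' 1; python3 - <<'E'
from m import *
from go import go
meas(['top','scene'],['cup_large','cup_medium','cup_small'])
s=snap("top"); P=cloud(s); c=P[205:262,455:525]
go((516,-430,193))
# flat cell top: orange/black pixels? use depth points z 60..84 away from crate
for cam in("top","scene"):
    s=snap(cam);P=cloud(s);m=(abs(P[...,0]-517)<45)&(P[...,1]>-487)&(P[...,1]<-400)&(P[...,2]>60)&(P[...,2]<90)
    Q=P[m]; T=Q[Q[:,2]>72]
    print(cam,len(Q),len(T),cv2.minAreaRect(T[:,:2].astype(np.float32)),np.percentile(Q[:,2],[5,50,95]))
    h,xe,ye=np.histogram2d(Q[:,0],Q[:,1],bins=[np.arange(470,565,6),np.arange(-490,-400,6)]); print(h.astype(int))
cv2.imwrite("pics/s2.png",cv2.resize(snap("scene")["image"][360:480,100:260,::-1],(640,480)))
E
```

```text
time: 19.45
ee_pos: [644.6, 251.2, 54.4]
tool_rot: [[-0.908, 0.418, 0.001], [0.418, 0.908, 0.0], [-0.001, 0.001, -1.0]]
force: [0.2, -0.4, -3.1]
opening: 45.7
gripper_force: 35.0
time: 20.05
ee_pos: [644.2, 251.0, 53.6]
tool_rot: [[-0.908, 0.418, 0.0], [0.418, 0.908, 0.0], [-0.0, 0.0, -1.0]]
force: [-0.1, 0.0, -0.7]
opening: 80.0
gripper_force: 0.0
time: 20.75
ee_pos: [644.2, 251.0, 193.3]
tool_rot: [[-0.908, 0.419, 0.001], [0.419, 0.908, 0.0], [-0.0, 0.0, -1.0]]
force: [0.5, 0.0, 0.5]
opening: 94.0
gripper_force: 0.0
top cup_large floor1 top44 n20 circ [635.4 232.8   9.4] mean [633.3 232.6] rect [634.9 231.8] [ 2.6 18.7] 63
top cup_medium floor1 top77 n140 circ [459.8 173.4  16.5] mean [459.4 173.5] rect [459.4 173.5] [32.3 30.3] 13
top cup_small floor0 top76 n57 circ [481.5   6.1  10. ] mean [481.3   5.9] rect [481.4   6.4] [19.2 17.4] 89
scene cup_large floor7 top88 n280 circ [644.2 252.   24.1] mean [644.7 251. ] rect [644.8 251.6] [45.2 44.6] 37
scene cup_medium floor3 top77 n144 circ [459.8 172.9  18. ] mean [460.3 173.1] rect [459.2 173.8] [31.4 33.8] 57
scene cup_small floor2
[... 1182 characters left out ...]
236328) [64.8 77.2 80.9]
[[ 0  0  0  0  0  0  0  0  0  0  0  0  0  0]
 [ 0  0  0  0  0  0  0  0  0  0  0  0  0  0]
 [ 0  0  0  0  0  0  0  0  0  0  0  0  0  0]
 [ 0  0  0  0  0  0  0  0  0  3  1  0  0  0]
 [ 0  0  0  0  0  0  0  1  6 10  6  0  0  0]
 [ 0  0  0  0  0  0  5  9 14 10 10  6  0  0]
 [ 0  0  0  0  0  7 11 14 11 12 13 11  2  0]
 [ 0  0  1  5 13 14 10 12 13 15 13 16  8  0]
 [ 0  0  9 13 13  9 14 12 10 14 16  2  0  0]
 [ 0  0  1 17 12 14 11 15 19  9  0  0  0  0]
 [ 0  0  0 10 13 13 16 11  2  0  0  0  0  0]
 [ 0  0  0  0 17 18  8  0  0  0  0  0  0  0]
 [ 0  0  0  0  1  1  0  0  0  0  0  0  0  0]
 [ 0  0  0  0  0  0  0  0  0  0  0  0  0  0]
 [ 0  0  0  0  0  0  0  0  0  0  0  0  0  0]]
```

View pics/s2.png

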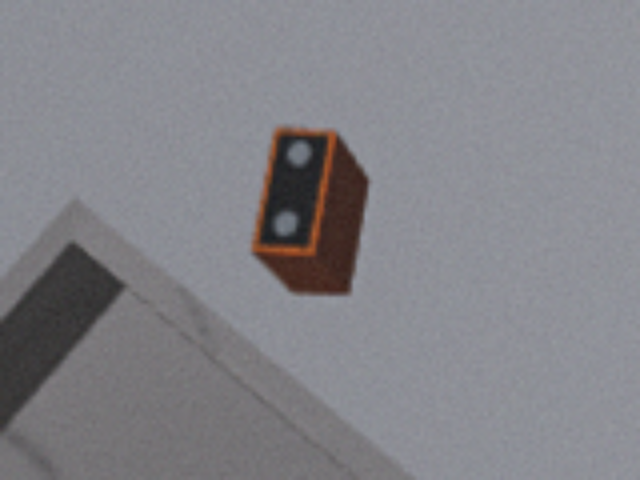

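The flat cell stands clear of the crate's edge. Its centre is about (517,-446), and its 28 mm side lies along yaw 33°. I'll check how far the crate edge is before choosing the finger opening.

```bash
python3 - <<'E'
from m import *
from go import go
for cam in ("top","scene"):
    P=cloud(snap(cam)); 
    for x in (440,470,500,530,560):
        m=(abs(P[...,0]-x)<8)&(P[...,1]<-470)&(P[...,1]>-640)&(P[...,2]>12); Q=P[m]; Q=Q[Q[:,1]<-484]
        print(cam,x,len(Q),Q[:,1].max() if len(Q) else 0,np.nanmax(Q[:,2]) if len(Q) else 0)
go((517,-446,165,33),(517,-446,45,33))
E
```

```text
top 440 0 0 0
top 470 325 -503.5503849461191 148.44099627958894
top 500 354 -503.10520684645513 149.20094377687246
top 530 346 -503.51297497082436 148.49869452766666
top 560 350 -502.9422676831189 149.5634493758787
scene 440 0 0 0
scene 470 434 -503.85148698827453 150.29709690101777
scene 500 569 -503.9658668622718 149.28065952578402
scene 530 461 -503.00031320011857 150.32494222158277
scene 560 331 -503.0969134678205 149.34576716158597
t21.1 p [643.8 250.9 192.3] yyaw65.3 j [ 17.  24.  58.   0.  98. -49.] F [ 0.4 -0.4  0.5] op93.8 g0.0 tilt [-0. -0. -1.]
(517, -446, 165, 33) -> [-0.1765, -0.686, 0.0279] turn 0.563
(517, -446, 45, 33) -> [-0.1766, -0.6858, 0.1479] turn 0.563
```

The crate wall is about 150 mm tall at y=-503, and the gripper body would overlap it on a low grasp. I need its profile and the wrist camera's position.

```bash
python3 - <<'E'
from m import *
for cam in ("top","scene"):
    P=cloud(snap(cam))
    for y in range(-540,-496,4):
        m=(abs(P[...,0]-490)<70)&(abs(P[...,1]-y)<2)&(P[...,2]>6); Q=P[m]
        print(cam,y,len(Q),np.percentile(Q[:,2],[10,50,98]) if len(Q) else 0, np.percentile(Q[:,0],[1,99]) if len(Q) else 0)
s=snap("wrist"); e=env.sense(); print(np.array(e["tool_rot"]).T@(np.array(s["origin"])-e["ee_pos"]))
E
```

```text
top -540 19 [ 82.  143.  146.7] [471.  482.2]
top -536 10 [ 75.2 142.1 145.9] [471.3 481.8]
top -532 14 [ 32.  142.  147.3] [471.1 482.1]
top -528 11 [ 81.5 143.4 146.6] [471.3 482.2]
top -524 16 [ 59.6 141.5 147.7] [471.3 482.6]
top -520 17 [102.1 142.4 146.7] [471.2 556.2]
top -516 115 [ 12.3 140.2 147.2] [471.6 559. ]
top -512 464 [ 19.7  59.2 146.1] [472.6 559.2]
top -508 228 [ 81.1 112.8 147.1] [472.5 558.5]
top -504 143 [ 78.8 117.2 147.9] [471.7 558.7]
top -500 0 0 0
scene -540 186 [ 64.8  67.8 146.6] [471.9 559.1]
scene -536 185 [ 64.5  68.3 146.7] [471.6 558.4]
scene -532 185 [ 64.2  67.4 146.3] [472.1 558.5]
scene -528 186 [ 64.6  67.7 147. ] [469.6 558.7]
scene -524 183 [ 64.5  67.7 146.7] [471.4 559.2]
scene -520 181 [ 64.4  68.2 146.5] [471.5 558.4]
scene -516 168 [ 65.1 142.9 148. ] [472.6 559.1]
scene -512 149 [142.8 144.8 148.3] [471.3 559.5]
scene -508 148 [142.7 145.2 148.6] [470.4 558.6]
scene -504 95 [143.  145.  147.9] [470.5 559.1]
scene -500 0 0 0
[  67.1   -0.2 -168. ]
```

The wall top is at about 145 mm. A high grasp at TCP z=67 puts the body at about 153 mm, which clears it, and the pads still cover the top 21 mm of the cell.

```bash
python3 -m jog '[[[-0.006,-0.024,0,0],[-0.016,-0.062,0,0.05],[-0.027,-0.104,0,0.1],[-0.037,-0.146,0,0.15],[-0.048,-0.188,0,0.2],[-0.059,-0.23,0,0.25],[-0.07,-0.272,0,0.3],[-0.081,-0.314,0,0.35],[-0.092,-0.356,0,0.4],[-0.102,-0.398,0,0.45],[-0.113,-0.44,0,0.5],[-0.124,-0.482,0,0.563],[-0.135,-0.524,0,0.563],[-0.146,-0.566,0,0.563],[-0.156,-0.605,0,0.563],[-0.165,-0.64,0,0.563],[-0.172,-0.67,0,0.563],[-0.1765,-0.686,0,0.563],[-0.1765,-0.686,0,0.563],[-0.1765,-0.686,0,0.563]]]' 0.25
python3 - <<'E'
from m import *
from go import go
s=snap("wrist","w5.png"); P=cloud(s);m=(abs(P[...,0]-517)<50)&(P[...,1]>-490)&(P[...,1]<-400)&(P[...,2]>70)&(P[...,2]<90)
print(cv2.minAreaRect(P[m][:,:2].astype(np.float32)),np.median(P[m][:,2]))
go((517,-446,67,33))
E
```

```text
time: 23.3
ee_pos: [517.7, -445.0, 193.4]
tool_rot: [[-0.545, 0.838, 0.0], [0.838, 0.545, 0.001], [0.001, 0.001, -1.0]]
force: [-0.5, 0.7, -0.0]
opening: 58.7
gripper_force: 0.0
((516.3716430664062, -447.1479797363281), (27.920499801635742, 54.23807144165039), 32.29796600341797) 77.85137274458575
t23.4 p [ 518.  -444.5  193.6] yyaw33.1 j [-45.  22.  60.   0.  98. -78.] F [ 0.2 -0.1  0.3] op58.8 g0.0 tilt [ 0.  0. -1.]
(517, -446, 67, 33) -> [-0.0007, -0.0017, 0.1266] turn 0.001
```

View pics/w5.png

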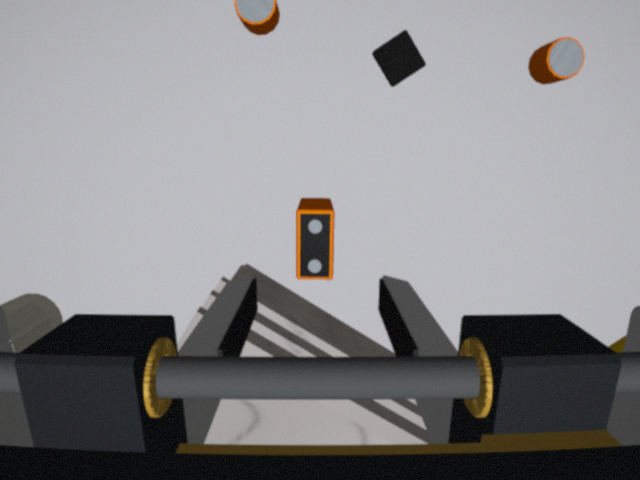

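The flat cell's top is at (245,315), square to the jaws and clear of both fingers. The crate lies below and left. Descending to the high grasp.

```bash
python3 -m jog '[[[-0.001,-0.002,0.03,0.01],[-0.001,-0.002,0.06,0.01],[-0.001,-0.002,0.085,0.01],[-0.001,-0.002,0.105,0.01],[-0.001,-0.002,0.118,0.01],[-0.001,-0.002,0.125,0.01],[-0.001,-0.002,0.126,0.01],[-0.001,-0.002,0.126,0.01]]]'
python3 -m jog '[[[0,0,0,0],[0,0,0,0],[0,0,0,0],[0,0,0,0],[0,0,0,0],[0,0,0,0],[0,0,0,0]]]' -1 40; python3 go.py '(516.5,-446.5,155),(447,-173,155,-46.5),(447,-173,75.5,-46.5)'
```

```text
time: 24.15
ee_pos: [516.9, -447.9, 68.6]
tool_rot: [[-0.537, 0.844, 0.001], [0.844, 0.537, -0.001], [-0.002, 0.001, -1.0]]
force: [-0.1, -0.5, -0.1]
opening: 58.9
gripper_force: 0.0
time: 24.85
ee_pos: [516.3, -448.0, 67.7]
tool_rot: [[-0.536, 0.844, 0.0], [0.844, 0.536, -0.0], [-0.0, 0.0, -1.0]]
force: [-0.1, 0.4, 1.5]
opening: 27.3
gripper_force: 40.0
t24.9 p [ 516.3 -448.    67.7] yyaw32.4 j [-46.  26.  70.  -0.  84. -78.] F [-0.1  0.4  1.5] op27.3 g40.0 tilt [ 0. -0. -1.]
(516.5, -446.5, 155) -> [0.0011, 0.001, -0.0873] turn 0.0
(447, -173, 155, -46.5) -> [0.2693, 0.089, -0.0874] turn 1.378
(447, -173, 75.5, -46.5) -> [0.2693, 0.089, -0.0079] turn 1.378
```

```bash
python3 -m jog '[[[0,0,-0.012,0],[0,0,-0.032,0],[0,0,-0.055,0],[0,0,-0.076,0],[0.006,0.002,-0.087,0.04],[0.022,0.007,-0.087,0.12],[0.042,0.014,-0.087,0.22],[0.065,0.021,-0.087,0.34],[0.09,0.03,-0.087,0.46],[0.115,0.038,-0.087,0.58],[0.14,0.046,-0.087,0.7],[0.165,0.055,-0.087,0.82],[0.19,0.063,-0.087,0.94],[0.214,0.071,-0.087,1.06],[0.236,0.078,-0.087,1.17],[0.254,0.084,-0.087,1.27],[0.265,0.088,-0.087,1.35],[0.269,0.089,-0.087,1.378],[0.269,0.089,-0.087,1.378],[0.269,0.089,-0.087,1.378]]]'
python3 - <<'E'
from m import *
from go import go
s=snap("wrist","w6.png"); go((447,-173,75.5,-46.5))
E
```

```text
time: 26.85
ee_pos: [447.0, -173.1, 154.6]
tool_rot: [[0.725, 0.689, -0.0], [0.689, -0.725, -0.0], [-0.0, 0.0, -1.0]]
force: [-0.3, 0.9, -3.5]
opening: 27.3
gripper_force: 40.0
t26.9 p [ 447.1 -173.3  154.6] yyaw-46.5 j [-28.  -3.  94.  -0.  89.  19.] F [ 0.6  0.1 -2.4] op27.8 g40.0 tilt [-0. -0. -1.]
(447, -173, 75.5, -46.5) -> [0.0002, -0.0003, 0.0791] turn -0.0
```

View pics/w6.png

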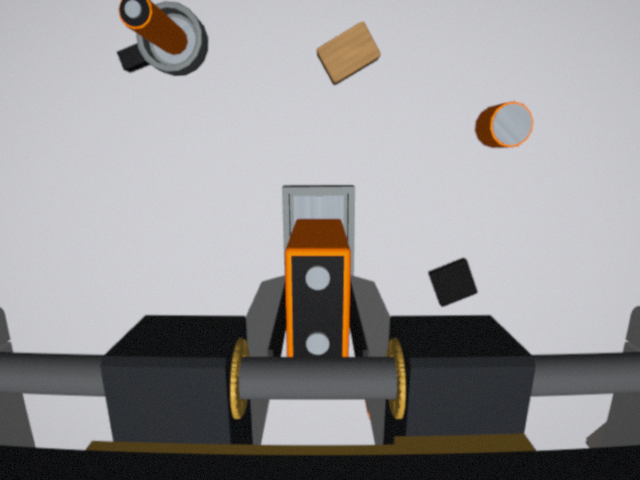

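The flat cell is held upright with its axis at col 318. The oblong cup is centred at col 319 with its sides parallel to the cell. Lowering it.

```bash
python3 -m jog '[[[0,0,0.02,0],[0,0,0.045,0],[0,0,0.062,0],[0,0,0.07,0],[0,0,0.074,0],[0,0,0.077,0],[0,0,0.0785,0],[0,0,0.0785,0],[0,0,0.0785,0]]]'
python3 -m jog '[[[0,0,0,0],[0,0,0,0],[0,0,0,0],[0,0,0,0],[0,0,0,0],[0,0,0,0]]]' 0.5
python3 -m jog '[[[0,0,-0.02,0],[0,0,-0.05,0],[0,0,-0.08,0],[0,0,-0.115,0],[0,0,-0.14,0],[0,0,-0.14,0],[0,0,-0.14,0]]]' 1
python3 - <<'E'
from m import *
snap("scene","s3.png"); meas(['scene'],['cup_oblong','cup_large','cup_medium','cup_small','short_a','short_b'])
s=snap("scene");P=cloud(s);m=(np.hypot(P[...,0]-447,P[...,1]+173)<60)&(P[...,2]>70)&(P[...,2]<110)
print(cv2.minAreaRect(P[m][:,:2].astype(np.float32)),np.median(P[m][:,2]))
E
```

```text
time: 27.8
ee_pos: [447.5, -173.3, 76.7]
tool_rot: [[0.726, 0.688, 0.001], [0.688, -0.726, -0.001], [0.001, 0.001, -1.0]]
force: [-0.2, -0.2, -2.4]
opening: 27.9
gripper_force: 40.0
time: 28.4
ee_pos: [447.1, -173.1, 76.0]
tool_rot: [[0.726, 0.688, 0.0], [0.688, -0.726, 0.0], [0.0, 0.0, -1.0]]
force: [0.4, -0.5, 0.2]
opening: 69.7
gripper_force: 0.0
time: 29.1
ee_pos: [447.1, -173.1, 215.8]
tool_rot: [[0.726, 0.688, 0.0], [0.688, -0.726, -0.0], [0.0, 0.0, -1.0]]
force: [-0.1, -0.1, -0.4]
opening: 94.3
gripper_force: 0.0
scene cup_oblong floor9 top87 n349 circ [ 448.8 -173.6   29.5] mean [ 448.4 -173.2] rect [ 448.  -172.4] [53.  30.1] 45
scene cup_large floor7 top88 n293 circ [644.8 252.5  24.2] mean [645.3 250.8] rect [645.3 251. ] [44.4 45.4] 29
scene cup_medium floor3 top77 n144 circ [459.3 173.8  18.1] mean [460.1 173.3] rect [460.3 174.1] [30.8 35. ] 34
scene cup_small floor2 top76 n75 circ [481.2   8.3  11.7] mean [481.6   6.6] rect [480.8   7.5] [18.6 19.3] 87
scene short_a floor1 top33 n217 circ [ 378.3 -317.5   17.1] mean [ 379.1 -318.4] rect [ 378.  -318.4] [32.4 32.1] 38
scene short_b floor1 top33 n227 circ [ 606.7 -213.7   17. ] mean [ 607.1 -214.7] rect [ 607.1 -214.3] [31.3 32.9] 72
((447.6083068847656, -172.1402130126953), (53.85359191894531, 32.3191032409668), 43.446044921875) 85.81793312578964
```

View pics/s3.png

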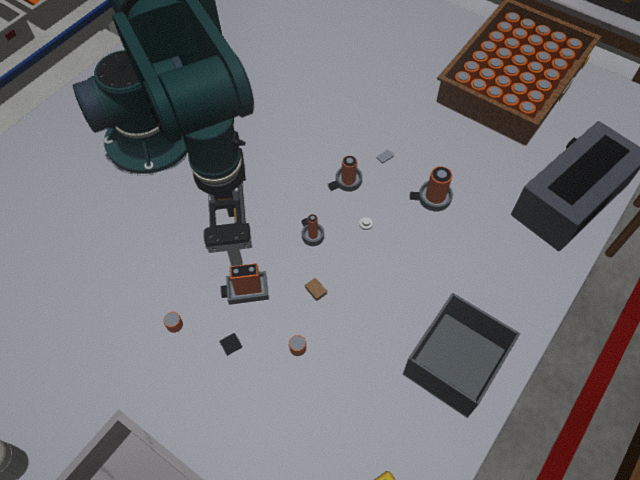

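All four cells stand in their cups: small (230,312), medium (175,348), large (190,437) and oblong (280,246). The shorts haven't moved, at (321,173) and (345,297). Their tops sit about 8 mm higher than on the bench, so they're on the cup floors.

```bash
python3 -c "
from plant import env; print(env.close_job())"
```

```text
the job is handed in; nothing more can be done
None
```

I stood all four full-length cells upright on the floors of their matching cups, left both short cells where they were, and handed the job in at about 29 s of the 104 s allowed.

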